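Swing the bath's splash guard shut against its return spring

TASK

Check the interlock of the heating bath's spring-return splash guard: with the fingertips push the sprung orange pad, and with it the heavy guard, round its curved track, clockwise seen from above, until the red pointer stands on the green mark, and hold it there for five seconds. Never push with more than 7 N, and from the first quarter of the way on never with less than 3 N; do not run the guard into its end stop, and leave the glassware alone. Finish while still holding the pointer on the mark with that same push.

Things in the scene. Friction and masses are not known exactly. Their poses are not given: they have to be found in the camera images.
- bath: Round heating bath on a base ring, fixed to the bench, elsewhere each time. Origin: centre of its underside, on the vertical axis about which the guard turns. Base ring: radius 270, top 15 high. In its middle a steel bath of outer radius 105, rim 100 high, holding a glass flask (neck radius 18, top 155 high).
- guard (a joint): Angle of the guard about the bath's vertical axis, rad: 0 parked, growing clockwise seen from above, end stop 1.95. Nominal, about the axis: inertia 0.28 kg m2 (true one differs by up to 30 %), oil damper 0.9 N m s/rad, spring 0.7 N m/rad back to 0 (slack at 0), hardly any dry friction. At the pad (radius 0.2 m) that is 7 kg, 22.5 N s/m and 17.5 N/m.
- push_pad (a point): Centre of the flat upright face to push on, the rear of the orange pad: 75 above the bench, 200 from the bath's axis and, with the pad free, 50 behind the plane through axis and pointer, to which the face is parallel. Face 100 wide (along the radius), 70 high (30 to 100 above the bench); pad 14 thick. Its y axis is the push direction (square to the face), x points inwards, z up. Free space behind.
- pointer (a point): Middle of the outer end of the red pointer on the guard, 262 from the bath's axis, 27 above the bench.
- mark (a point): Middle of the green line (56 by 16) on the base ring, 262 from the bath's axis, 20 above the bench, beside a yellow sensor block (30 by 40, 45 high, radii 280 to 310). The pointer is over it at some joint value from 1.15 to 1.5 rad, different each time. On the mark: pointer and mark within 16 mm horizontally.
- reagent: Amber bottle with a blue cap, radius 38, 170 high; leave it standing where it is.
- jar: Amber jar with a black lid, radius 40, 100 high; leave it standing where it is.
- beaker: Glass beaker, radius 45, 110 high; leave it standing where it is.
- cylinder: White measuring cylinder, foot radius 42, 213 high; leave it standing where it is.
- panel (a point): Middle of the guard's curved clear panel, 65 above the bench. The guard is this panel on a weighted steel foot, on an arc of radius 200 about the bath's axis, 18 to 101 above the bench; it runs about 70 degrees ahead of the pointer, the sprung pad is its rear end. Its return spring alone pushes back with 3 N from 0.86 rad on; before that only a moving guard gives 3 N.
- pad (a joint): How far the orange push pad is pressed in on its spring towards the guard, m: 0 free, 0.036 bottomed. Spring 250 N/m, slack at 0 (so 3 N is 12 mm and 7 N is 28 mm), damping 6 N s/m, pad 0.3 kg, no dry friction. It slides on two rods along the push direction, at 200 from the bath's axis; its force turns the guard, with the finger's own distance from the axis as the lever arm.
There are look-alikes about, which are no part of the job. There is more than one size of the part that bears mark; the job needs the middle-sized.

How it is judged:
On the way, in this order (a step that is already met when the one before it is completed fails the run):
1. the guard has left its park position under a push of 3 to 7 N (value of joint guard above 0.35 rad and contact force between the fingers and guard between 3 and 7 N), for 0.1 s.
2. the pointer stands on the mark (within 16 mm) under a push of 3 to 7 N, for 5 s (horizontal distance between pointer and mark below 0.016 m and contact force between the fingers and guard between 3 and 7 N), for 5 s.
At the end, for the whole second after the job is handed in: The fingers still hold the guard, at rest (below 0.1 rad/s), with its pointer within 16 mm of the mark horizontally, by a push of 3 to 7 N (all of step 2 and velocity of joint guard between -0.1 and 0.1 rad/s); the arm keeps its last pose, push and grip.
It fails at once if the guard is pushed with more than 7 N (contact force between guard and anything else above 7 N).
It fails at once if beyond the first quarter of the way the push on the guard falls below 3 N (value of joint guard above 0.4 rad and contact force between the fingers and guard below 3 N).
It fails at once if the guard runs into its end stop (value of joint guard above 1.9 rad).
It fails at once if glassware is disturbed (distance of any of reagent, jar, beaker, cylinder from where it was at the start of the episode above 0.03 m).
It also fails if it takes over 48 s, if anything falls off the work surface, if the arm or the gripper's body presses on something with over 40 N, if the wrist force passes 120 N, or if a joint passes its speed limit or range.

ROBOT

A 7-joint arm with a two-finger parallel gripper is mounted at the origin on the work surface. World frame = base frame: x ahead of the robot, y to its left, z up, the work surface at z = 0. Lengths are in m, angles in rad, forces in N, time in s.
With the tool pointing down it reaches from about 0.4 to 0.85 m from the base axis. Payload 4.5 kg.
Tool frame: the origin (TCP) lies on the centre line of the jaws, within the pads' length; the fingertips stand 22 mm ahead of it and the grasp point (between the pads) lies 3 mm ahead of it (manip.finger_overhang is the distance from the TCP to the fingertips, in m); z points along the fingers, y is the line along which they close (so a half turn about z gives the same grasp; the last joint's range is limited). The gripper opens to 88 mm and grips with 3 to 60 N. Pads are 18 mm wide; open, the fingers measure 123 mm over their backs; the gripper's body (75 mm by 187 mm) begins 45 mm behind the grasp point.
Start: joints at [-1.245, 0.689, -0.195, 1.565, 0.157, 0.902, -0.215], TCP at [0.18, 0.599, 0.261] pointing down, gripper open.
Joint ranges: [-3.01, 3.01], [-0.46, 2.08], [-1.47, 1.51], [0.13, 2.56], [-1, 4.14], [0.04, 2.09], [-2.66, 2.66]. Speed limits (rad/s): [2.57, 2.57, 3.14, 3.14, 3.14, 3.14, 3.14].

INTERFACE

Orientations are given as a unit quaternion [w, x, y, z].
In Python, from station import manip gives the robot as it stands. The module is installed in compiled form; this text tells all that it offers.
- The arm moves only by the tool servo_tool, never from a script. Its arguments are lists of equal length, an entry for each row: "hand": the finger opening in cm, from 0 to 8.81; "xyz": the shift along the tool's x, y, z in cm, a list of three; "delta_rot": the turn, a rotation vector about the tool's x, y, z in degrees, a list of three. A call has exactly 8 rows; each row shifts and turns the commanded pose from where the row before left it, along the tool's axes as they then stand; what a row does not reach is not made up. A row lasts 1/8 s, in which the tool goes at most 62.5 mm and 10.7 degrees, less where a joint would pass 70% of its speed; a pose out of reach is approached as far as the arm can. A call with a gripper value outside its range is refused whole. The fingers move at their own pace and stop on an object; "newtons" is the grip in N (left out, the last holds). Time passes only in rows, so rows that do not move let the fingers close, or fill a call up. It gives the time, the measured TCP pose, the force, the opening and the grip force at its end, in the units of the state.
- manip.get_state(): the state, without advancing time (a new reading comes with each control period).
- manip.read_camera(name): name is "scene" or "top" or "wrist"; returns the picture (420x560x3 uint8, red, green, blue); there is no depth.
- manip.camera_params(name): a dict with "camera_matrix" (3x3 intrinsics, pixels), "k1" (the pictures are not rectified: a ray, as slopes to the right and down, at radius r is drawn at 1 + k1 r^2 times it, then the intrinsics apply), "extrinsics" (4x4, takes a point from camera to world coordinates). Camera axes: x right, y down, z forward; pixel columns grow to the right and rows downward; lengths in m; the calibration is good to about 2 mm. A picture is of the moment at which its call begins: read the wrist's pose just before it. camera_params takes no time and is no camera call; for the wrist camera it gives the pose at the moment of the call.
- manip.close_job(): hands the job in; it is judged then, once.
The state is a dict: "t": time; "q": joint angles; "qd": joint speeds; "effort": joint torques, N m; "ee_pos": TCP position; "tool_rot": TCP orientation; "contact_force": force on the tool from outside, world axes, zero at the start; "moment": the same for the moment, N m; "width": finger opening in m; "grasp_force": force on a finger pad.
Only numpy, scipy, OpenCV 4.12 (cv2) and the standard library are available. Lean on these libraries where they do the work, as an engineer would, in place of code of your own. Each camera call takes 0.05 s, during which the arm holds its last target. There are 200 camera calls.

## Working session

There is one attempt and no reset: what is moved stays moved. The work goes in short steps, Python scripts to look and compute and a tool call to move; the robot and the scene stay as the last step left them, time stands still between calls to the robot, and variables do not carry over. Pictures are saved under pics/ and viewed, at most 10 in all, crops included, and the job is handed in when it is done.

Besides the shell and the picture viewer there is one more tool, called after "Request:" as name(argument=value, ...) on one line, values as JSON. servo_tool: Moves the arm, as the interface text tells. Its arguments: {"type":"object","properties":{"hand":{"type":"array","items":{"type":"number"}},"xyz":{"type":"array","items":{"type":"array","items":{"type":"number"}}},"delta_rot":{"type":"array","items":{"type":"array","items":{"type":"number"}}},"newtons":{"type":"number"}},"required":["hand","xyz","delta_rot"]}

```bash
mkdir -p pics; ls
cat > h.py <<'E'
import numpy as np, cv2
from station import manip
def grab(n):
    p=manip.camera_params(n); im=manip.read_camera(n); return im,p
def ray(p,u,v):
    K=np.array(p["camera_matrix"]);k=float(p["k1"]);E=np.array(p["extrinsics"])
    d=cv2.undistortPoints(np.array([[[u,v]]],float),K,np.array([k,0,0,0.]))[0,0]
    return E[:3,3],E[:3,:3]@np.array([d[0],d[1],1])
def onz(p,u,v,z):
    o,d=ray(p,u,v); return o+d*(z-o[2])/d[2]
def proj(p,X):
    K=np.array(p["camera_matrix"]);k=float(p["k1"]);E=np.array(p["extrinsics"])
    c=E[:3,:3].T@(np.array(X)-E[:3,3]);s=c[:2]/c[2];s=s*(1+k*s@s)
    return K[0,0]*s[0]+K[0,2],K[1,1]*s[1]+K[1,2]
def save(im,f): cv2.imwrite("pics/"+f,im[:,:,::-1])
E
python3 - <<'E'
from h import *
s=manip.get_state(); print(s); print(manip.finger_overhang)
for n in("top","scene"):
    im,p=grab(n); save(im,n+"0.png"); np.save(n+"0.npy",im); print(n,p)
E
```

```text
pics
{'t': 0.0, 'q': array([-1.24520671,  0.68994727, -0.1945055 ,  1.56636184,  0.15730335,
        0.90248688, -0.21508845]), 'qd': array([ 3.81030832e-05,  8.25920730e-04,  1.03665286e-03, -1.60926457e-03,
       -6.18317372e-04, -1.01866627e-03, -6.38760613e-05]), 'effort': array([-3.63995769e-04, -5.27567232e+01, -1.26733795e+00, -1.53427809e+01,
       -5.27012267e-02,  6.58575082e-03,  1.73578628e-04]), 'ee_pos': array([0.1796701 , 0.59799533, 0.25992795]), 'tool_rot': array([-6.07215138e-05,  1.45331386e-01,  9.89382619e-01, -9.03956397e-04]), 'contact_force': array([0.21107346, 1.07283957, 0.96077413]), 'moment': array([-0.03205506,  0.01703466,  0.00281047]), 'grasp_force': 0.0, 'width': 0.08812760647595555}
0.022
top {'camera_matrix': array([[460.44752891,   0.        , 282.73259967],
       [  0.        , 460.44752891, 215.02490946],
       [  0.        ,   0.        ,   1.        ]]), 'k1': -0.019670653550062336, 'extrinsics': array([[ 0.00151154, -0.98670565,  0.16251053,  0.35240161],
       [-0.99998572, -0.00232441, -0.00481198, -0.01400694],
       [ 0.00512575, -0.16250093, -0.98669508,  1.27935786],
       [ 0.        ,  0.        ,  0.        ,  1.        ]])}
scene {'camera_matrix': array([[460.73592654,   0.        , 275.70647438],
       [  0.        , 460.73592654, 216.37072377],
       [  0.        ,   0.        ,   1.        ]]), 'k1': 0.05028876991828987, 'extrinsics': array([[ 0.68975257,  0.63787915, -0.34256616,  1.07804111],
       [ 0.72394576, -0.59974502,  0.34089359, -0.52973279],
       [ 0.01199657, -0.48313155, -0.87546558,  1.3540897 ],
       [ 0.        ,  0.        ,  0.        ,  1.        ]])}
```

View pics/top0.png

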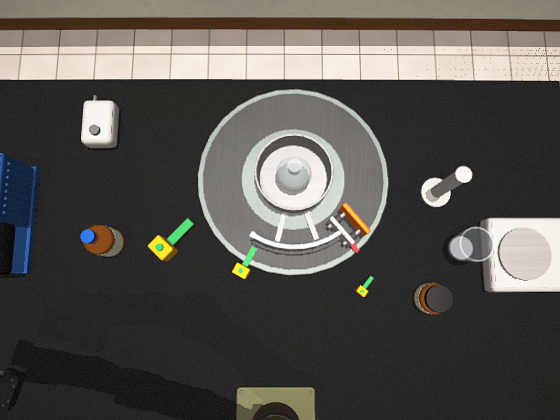

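View pics/scene0.png

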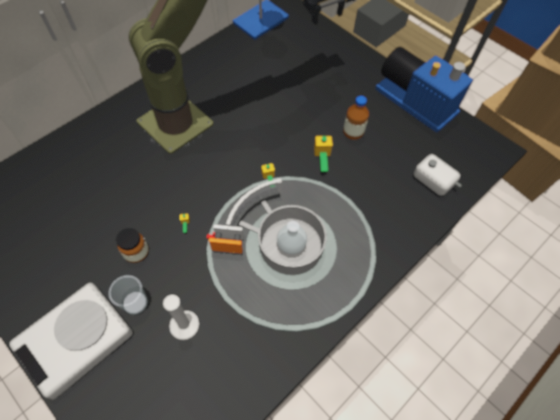

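Top view: the bath is at (293,180), the orange pad at (357,218) and the red pointer at (356,248). There are three green marks with yellow blocks: large (180,232), middle (250,255), small (368,283). By size, and because it sits on the ring, I choose the middle one. Next I measure and check the choice in a crop.

```bash
cat > m.py <<'E'
from h import *
def hsv(im): return cv2.cvtColor(im,cv2.COLOR_RGB2HSV)
def blobs(im,lo,hi,amin=8):
    m=cv2.inRange(hsv(im),lo,hi); n,l,s,c=cv2.connectedComponentsWithStats(m)
    return [(s[i,4],tuple(c[i].round(1)),l==i) for i in range(1,n) if s[i,4]>=amin]
E
python3 - <<'E'
from m import *
for n in("top","scene"):
    im=np.load(n+"0.npy"); p=manip.camera_params(n)
    for name,lo,hi,z in(("green",(50,120,80),(75,255,255),.02),("red",(0,180,120),(4,255,255),.027),("orange",(6,190,150),(16,255,255),.1),("yellow",(22,180,120),(32,255,255),.045)):
        for a,c,m in blobs(im,lo,hi):
            ys,xs=np.nonzero(m); w=np.array([onz(p,x,y,z)[:2] for x,y in zip(xs,ys)],dtype=np.float32)
            (cc,sz,an)=cv2.minAreaRect(w)
            print(n,name,a,c,"world",w.mean(0).round(4),"rect",np.round(cc,4),np.round(sz,4),round(an))
    # ring rim: pale, low-sat
    if n=="top":
        g=im.astype(int); c0=np.array([293,180.]); P=[]
        v=hsv(im)[:,:,2].astype(int)
        for t in np.linspace(0,2*np.pi,180,endpoint=False):
            for r in np.arange(120,75,-.5):
                x,y=c0+r*np.array([np.cos(t),np.sin(t)])
                q=g[int(round(y)),int(round(x))]
                if q.min()>95 and q.max()-q.min()<45: P.append(onz(p,x,y,.015)[:2]);break
        P=np.array(P)
        for k in range(4):
            A=np.c_[2*P,np.ones(len(P))]; s=np.linalg.lstsq(A,(P**2).sum(1),rcond=None)[0]
            R=np.sqrt(s[2]+s[0]**2+s[1]**2); e=np.hypot(*(P-s[:2]).T)-R; P=P[abs(e)<.006]
        print("ring",s[:2],R,len(P),e.std())
im=np.load("top0.npy"); save(cv2.resize(im[195:305,150:400],None,fx=3.2,fy=3.2,interpolation=cv2.INTER_CUBIC),"crop.png")
E
```

```text
top green 279 (np.float64(180.0), np.float64(231.0)) world [0.5146 0.2629] rect [0.5147 0.2628] [0.024  0.0809] 46
top green 41 (np.float64(158.9), np.float64(246.9)) world [0.4705 0.3192] rect [0.4703 0.3189] [0.0168 0.0165] 2
top green 115 (np.float64(249.0), np.float64(256.5)) world [0.4448 0.0717] rect [0.4456 0.0719] [0.0171 0.0547] 64
top green 13 (np.float64(240.3), np.float64(270.1)) world [0.4079 0.0949] rect [0.4074 0.0951] [0.0097 0.0076] 46
top green 64 (np.float64(367.6), np.float64(281.7)) world [ 0.3771 -0.2508] rect [ 0.3771 -0.2507] [0.0123 0.036 ] 52
top orange 43 (np.float64(353.3), np.float64(217.7)) world [ 0.54   -0.2031] rect [ 0.5383 -0.2046] [0.0936 0.0052] 39
top yellow 258 (np.float64(159.6), np.float64(247.2)) world [0.4673 0.3106] rect [0.4672 0.3116] [0.0563 0.0411] 46
top yellow 137 (np.float64(240.6), np.float64(270.5)) world [0.4058 0.092 ] rect [0.4057 0.0923] [0.0396 0.0295] 64
top yellow 63 (np.float64(361.8), np.float64(290.8)) world [ 0.3526 -0.23  ] rect [ 0.3528 -0.2303] [0.0261 0.0201] 52
ring [ 0.66887145 -0.04770913] 0.26948625954850547 21 0
[... 503 characters left out ...]
p.float64(210.5), np.float64(236.0)) world [ 0.4676 -0.2148] rect [ 0.4676 -0.2148] [0.0167 0.0035] 59
scene orange 10 (np.float64(211.0), np.float64(237.5)) world [ 0.5061 -0.2343] rect [ 0.5061 -0.2343] [0.0123 0.0034] 47
scene orange 52 (np.float64(226.0), np.float64(243.2)) world [ 0.5516 -0.2139] rect [ 0.5504 -0.2149] [0.0885 0.0056] 41
scene yellow 201 (np.float64(322.6), np.float64(144.3)) world [0.4681 0.3032] rect [0.4702 0.3043] [0.0586 0.0752] 47
scene yellow 89 (np.float64(267.3), np.float64(170.4)) world [0.4157 0.0832] rect [0.4184 0.0828] [0.0402 0.0464] 55
scene yellow 34 (np.float64(184.9), np.float64(218.4)) world [ 0.3705 -0.2384] rect [ 0.3691 -0.2387] [0.0224 0.0224] 52
```

View pics/crop.png

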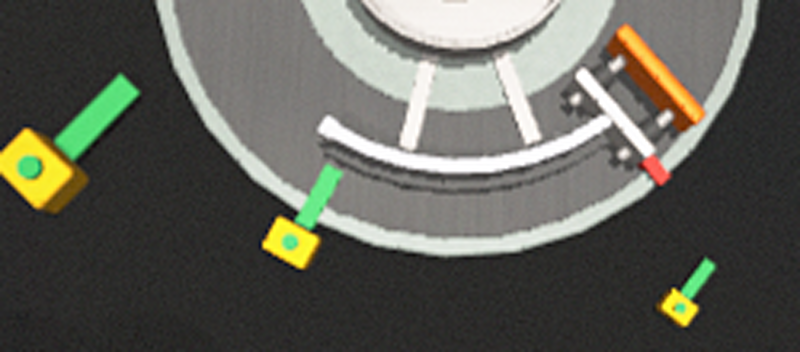

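The crop shows the middle mark (310,195 in the crop) on the ring beside its block, 55x17 mm, which matches. The bath axis needs a better fit.

Run:
```python
from m import *
def fit(P,n=5,tol=.004):
    for k in range(n):
        A=np.c_[2*P,np.ones(len(P))]; s=np.linalg.lstsq(A,(P**2).sum(1),rcond=None)[0]
        R=np.sqrt(s[2]+s[0]**2+s[1]**2); e=np.hypot(*(P-s[:2]).T)-R; P=P[abs(e)<max(tol,1.5*e.std() if k<3 else tol)]
    return s[:2],R,len(P),e.std()
for n,c0,r0 in(("top",(293,180.),125),("scene",(292,250.),105)):
    im=np.load(n+"0.npy"); p=manip.camera_params(n); v=cv2.GaussianBlur(hsv(im)[:,:,2],(0,0),.7).astype(float)
    P=[]
    for t in np.linspace(0,2*np.pi,360,endpoint=False):
        for r in np.arange(r0,55,-.25):
            x,y=np.array(c0)+r*np.array([np.cos(t),np.sin(t)])
            q=cv2.getRectSubPix(v.astype(np.float32),(1,1),(x,y))[0,0]
            if q>85: P.append(onz(p,x,y,.015)[:2]);break
    print(n,fit(np.array(P)))
    g=im.astype(int)
    m=(g[:,:,0]>140)&(g[:,:,1]<95)&(g[:,:,2]<100); l=cv2.connectedComponentsWithStats(m.astype(np.uint8))
    for i in range(1,l[0]):
        if l[2][i,4]>4:
            ys,xs=np.nonzero(l[1]==i); w=np.array([onz(p,x,y,.03)[:2] for x,y in zip(xs,ys)],np.float32)
            print(" red",l[2][i,4],l[3][i].round(1),w.mean(0).round(4),[np.round(k,4) for k in cv2.minAreaRect(w)])
    m=cv2.inRange(hsv(im),(3,150,180),(20,255,255)); l=cv2.connectedComponentsWithStats(m)
    for i in range(1,l[0]):
        if l[2][i,4]>30:
            ys,xs=np.nonzero(l[1]==i); w=np.array([onz(p,x,y,.1)[:2] for x,y in zip(xs,ys)],np.float32)
            print(" org",l[2][i,4],l[3][i].round(1),w.mean(0).round(4),[np.round(k,4) for k in cv2.minAreaRect(w)])
```

```text
top (array([ 0.72623791, -0.04643376]), np.float64(0.31401209686322024), 28, np.float64(0.002032185439441721))
 red 5 [345. 209.] [ 0.5754 -0.1919] [array([ 0.5754, -0.1919]), array([0.0156, 0.    ]), np.float64(44.0615)]
 red 7 [101. 227.] [0.5237 0.478 ] [array([0.5237, 0.478 ]), array([0.0081, 0.0076]), np.float64(46.7756)]
 red 5 [ 93.6 229.2] [0.5176 0.498 ] [array([0.5168, 0.4982]), array([0.0065, 0.006 ]), np.float64(29.5285)]
 red 11 [354.4 248.9] [ 0.4652 -0.2151] [array([ 0.4655, -0.2145]), array([0.0242, 0.0111]), np.float64(63.2234)]
 org 135 [356.3 218. ] [ 0.5394 -0.2108] [array([ 0.5405, -0.2098]), array([0.0975, 0.0136]), np.float64(40.5495)]
scene (array([ 0.66599969, -0.04867795]), np.float64(0.2731420621669709), 290, np.float64(0.000649600129995798))
 red 52 [359.5 114.7] [0.4605 0.5125] [array([0.4615, 0.5116]), array([0.0331, 0.0289]), np.float64(46.6968)]
 red 28 [210.5 235.6] [ 0.468  -0.2147] [array([ 0.4676, -0.2148]), array([0.0279, 0.0148]), np.float64(55.9063)]
 red 37 [225.8 244.2] [ 0.5244 -0.1991] [array([ 0.5238, -0.1997]), array([0.0923, 0.0041]), np.float64(40.6831)]
 org 144 [223.6 240.6] [ 0.5401 -0.2133] [array([ 0.541, -0.213]), array([0.1001, 0.0184]), np.float64(35.8075)]
```

Request:
servo_tool(hand=[0,0,0,0,0,0,0,0], xyz=[[-2.5,-1.5,0],[-5,-3,0],[-5,-3,0],[-5,-3,0],[-5,-3,0],[-5,-3,0],[-5,-3,0],[-3,-2,0]], delta_rot=[[0,0,0],[0,0,0],[0,0,0],[0,0,0],[0,0,0],[0,0,0],[0,0,0],[0,0,0]])

```text
t: 1.1
ee_pos: [0.4599, 0.2873, 0.2604]
tool_rot: [0.0, 0.147, 0.989, -0.001]
contact_force: [-0.5, 0.3, 0.5]
width: 0.0103
grasp_force: 0.0
```

Request:
servo_tool(hand=[0,0,0,0,0,0,0,0], xyz=[[-1.5,-2.5,0],[-2.5,-5,0],[-2.5,-5,0],[-2.5,-5,0],[-2.5,-5,0],[-2.5,-5,0],[-2.5,-5,0],[-1.5,-3,0]], delta_rot=[[0,0,0],[0,0,0],[0,0,0],[0,0,0],[0,0,0],[0,0,0],[0,0,0],[0,0,0]])

```text
t: 2.1
ee_pos: [0.5279, -0.1049, 0.2603]
tool_rot: [-0.0, 0.147, 0.989, -0.001]
contact_force: [0.5, 0.9, -0.3]
width: 0.0004
grasp_force: 0.0
```

Request:
servo_tool(hand=[0,0,0,0,0,0,0,0], xyz=[[0,0,0],[0,0,0],[0,0,0],[0,0,0],[0,0,0],[0,0,0],[0,0,0],[0,0,0]], delta_rot=[[0,0,4],[0,0,8],[0,0,8],[0,0,8],[0,0,5.2],[0,0,0],[0,0,0],[0,0,0]])

```text
t: 3.1
ee_pos: [0.5281, -0.1012, 0.2606]
tool_rot: [-0.0, 0.422, 0.907, 0.0]
contact_force: [0.7, -0.2, -0.9]
width: 0.0005
grasp_force: 0.0
```

```bash
cat > rel.py <<'E'
from h import *
from scipy.spatial.transform import Rotation as Ro
C=np.array([.666,-.0487]); A0=np.radians(-140.2)
def guard(pos,az):  # coords of point in guard frame at radial azimuth az: radial out, tangential (push)
    d=np.array(pos[:2])-C; r=np.array([np.cos(az),np.sin(az)]); t=np.array([np.sin(az),-np.cos(az)])
    return d@r,d@t
def tool(s):
    w,x,y,z=s["tool_rot"]; R=Ro.from_quat([x,y,z,w]).as_matrix(); return R
if __name__=="__main__":
    s=manip.get_state(); R=tool(s)
    print("t",s["t"],"pos",s["ee_pos"].round(4),"F",s["contact_force"].round(2),"q",s["q"].round(2),"w",s["width"])
    print("y az",np.degrees(np.arctan2(R[1,1],R[0,1])),"want",39.8,"z",R[:,2].round(4))
    for tang in(-.089,-.07):
        g=C+.2*np.array([np.cos(A0),np.sin(A0)])+tang*np.array([np.sin(A0),-np.cos(A0)])
        print(tang,"tool shift cm",(100*R.T@(np.r_[g,.075]-s["ee_pos"])).round(2))
    print("guard frame at park",np.round(guard(s["ee_pos"],A0),4))
E
python3 rel.py
```

```text
t 3.1 pos [ 0.5281 -0.1012  0.2606] F [ 0.67 -0.17 -0.89] q [ 0.18  0.57 -0.12  1.83  0.1   0.74  0.71] w 0.0004849913114383678
y az 40.127797197489556 want 39.8 z [-2.e-04  2.e-04 -1.e+00]
-0.089 tool shift cm [-13.66  -6.12  18.56]
-0.07 tool shift cm [-11.76  -6.11  18.56]
guard frame at park [0.1395 0.0479]
```

Request:
servo_tool(hand=[0,0,0,0,0,0,0,0], xyz=[[-3,-1.4,0],[-5,-2.2,0],[-4,-1.8,0],[-1.7,-0.7,2],[0,0,5],[0,0,5],[0,0,4.5],[0,0,2]], delta_rot=[[0,0,0.3],[0,0,0],[0,0,0],[0,0,0],[0,0,0],[0,0,0],[0,0,0],[0,0,0]])

```text
t: 4.1
ee_pos: [0.5678, -0.2449, 0.0732]
tool_rot: [-0.002, 0.424, 0.906, -0.0]
contact_force: [-0.9, -0.2, 0.6]
width: 0.0005
grasp_force: 0.0
```

```bash
python3 - <<'E'
from m import *
im,p=grab("top"); save(im[120:330,200:480].repeat(2,0).repeat(2,1),"pre.png")
E
python3 rel.py
python3 - <<'E'
import numpy as np
# sim: finger s_f per row piecewise linear (with lag option); report forces
def sim(rows,M=7.,lag=0.03,c=22.5,k=17.5,dt=.0005,s0=0.):
    sg=vg=0; pd=0.0; x=0; T=len(rows)*.125; cmd=np.concatenate([[0],np.cumsum(rows)]); tt=np.arange(len(cmd))*.125
    f=0.;out=[];fp=0.
    for t in np.arange(0,T+2,dt):
        u=np.interp(t,tt,cmd); f+=(u-f)*dt/lag; vf=(f-fp)/dt; fp=f
        d=f-sg; vd=vf-vg; F=250*d+6*vd if d>0 else 0
        vg+=dt*(F-c*vg-k*sg)/M; sg+=dt*vg
        out.append((t,sg/.2,F,vg))
    return np.array(out)
def plan(send=.2384,F=4.17,ramp=1.0):
    # guard under force profile: ramp 0->Fpk smoothly, then settle to k*send ; nominal
    dt=.0005;sg=vg=0;S=[];D=[]
    for t in np.arange(0,9,dt):
        Ft=F*(1-np.cos(np.pi*min(t/ramp,1)))/2
        vg+=dt*(Ft-22.5*vg-17.5*sg)/7; sg+=dt*vg
        S.append(sg+Ft/250-6*0/250); D.append(sg)
    n=int(.125/dt); return np.diff(np.r_[0,np.array(S)[n-1::n]]),np.array(D)
rows,_=plan()
print((rows[:56]*1000).round(1))
for M in(4.9,7,9.1):
  for sc in(.97,1.03):
    o=sim(list(rows*sc),M)
    b=o[o[:,1]>.4]; print(M,sc,"Fmax %.2f Fmin>0.4rad %.2f"%(o[:,2].max(),b[:,2].min()),"t.4 %.2f gmax %.3f"%(b[0,0],o[:,1].max()), "F at .86: %.2f"%np.interp(.86,o[:,1],o[:,2]))
E
```

```text
t 4.15 pos [ 0.5674 -0.2447  0.072 ] F [-0.24 -0.14 -1.79] q [ 0.38  0.94 -0.09  1.71  0.15  0.51  0.89] w 0.00015754082157576875
y az 39.81041130383859 want 39.8 z [-0.005   0.0022 -1.    ]
-0.089 tool shift cm [-0.15  0.12 -0.3 ]
-0.07 tool shift cm [ 1.75  0.12 -0.29]
guard frame at park [ 0.2013 -0.0874]
[ 0.7  2.2  4.1  6.5  9.1 11.6 13.7 14.9 15.7 16.1 15.9 15.3 14.4 13.3
 12.2 11.   9.9  8.8  7.8  6.9  6.   5.3  4.6  4.   3.5  3.   2.6  2.3
  1.9  1.7  1.4  1.2  1.1  0.9  0.8  0.7  0.6  0.5  0.4  0.4  0.3  0.3
  0.2  0.2  0.2  0.1  0.1  0.1  0.1  0.1  0.1  0.1  0.   0.   0.   0. ]
4.9 0.97 Fmax 4.22 Fmin>0.4rad 4.04 t.4 1.31 gmax 1.156 F at .86: 4.18
4.9 1.03 Fmax 4.48 Fmin>0.4rad 4.28 t.4 1.28 gmax 1.227 F at .86: 4.46
7 0.97 Fmax 4.10 Fmin>0.4rad 4.02 t.4 1.32 gmax 1.156 F at .86: 4.06
7 1.03 Fmax 4.35 Fmin>0.4rad 4.27 t.4 1.28 gmax 1.227 F at .86: 4.30
9.1 0.97 Fmax 4.36 Fmin>0.4rad 3.80 t.4 1.32 gmax 1.156 F at .86: 3.95
9.1 1.03 Fmax 4.63 Fmin>0.4rad 4.03 t.4 1.28 gmax 1.227 F at .86: 4.14
```

View pics/pre.png

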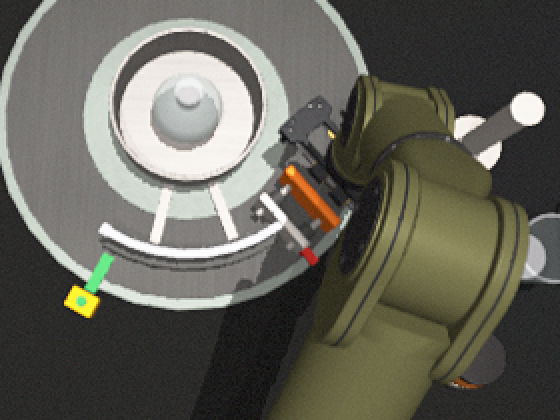

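The pre-contact view shows the fingers behind the orange pad, clear of everything, with the pointer still at park. Next I approach slowly until just past the nominal contact point.

Request:
servo_tool(hand=[0,0,0,0,0,0,0,0], xyz=[[1.0,0.1,-0.3],[0.7,0,0],[0.5,0,0],[0.2,0,0],[0.2,0,0],[0.2,0,0],[0.2,0,0],[0.2,0,0]], delta_rot=[[0,0,0],[0,0,0],[0,0,0],[0,0,0],[0,0,0],[0,0,0],[0,0,0],[0,0,0]])

```text
t: 5.15
ee_pos: [0.5494, -0.2205, 0.0786]
tool_rot: [0.0, 0.424, 0.905, -0.0]
contact_force: [-0.1, -1.2, -0.5]
width: 0.0004
grasp_force: 0.3
```

```bash
cat > ptr.py <<'E'
from rel import *
def red(im,p,n,z=.03):
    g=im.astype(int); m=(g[:,:,0]>110)&(g[:,:,1]<80)&(g[:,:,2]<80)&(g[:,:,0]>2*g[:,:,1])
    l=cv2.connectedComponentsWithStats(m.astype(np.uint8)); out=[]
    for i in range(1,l[0]):
        if l[2][i,4]<4: continue
        ys,xs=np.nonzero(l[1]==i); w=np.array([onz(p,x,y,z)[:2] for x,y in zip(xs,ys)]).mean(0)-C
        if .235<np.hypot(*w)<.275: out.append((n,int(l[2][i,4]),l[3][i].round(1).tolist(),round(float(np.hypot(*w)),4),"g",round(float((-140.2-np.degrees(np.arctan2(w[1],w[0])))%360),2)))
    return out
if __name__=="__main__":
    for n in("top","scene"):
        print("before",red(np.load(n+"0.npy"),manip.camera_params(n),n))
        im,p=grab(n); print(red(im,p,n)); np.save(n+"1.npy",im); save(im,n+"_t%.2f.png"%manip.get_state()["t"])
E
python3 ptr.py;python3 rel.py
```

```text
before [('top', 13, [354.6, 249.5], 0.2624, 'g', 0.25)]
[('top', 11, [360.6, 232.6], 0.2419, 'g', 350.02), ('top', 30, [352.9, 247.3], 0.255, 'g', 0.17)]
before [('scene', 20, [209.6, 235.8], 0.261, 'g', 359.63)]
[]
t 5.25 pos [ 0.5492 -0.2202  0.0786] F [ 0.36 -0.78 -0.12] q [ 0.35  0.9  -0.08  1.79  0.15  0.45  0.86] w 0.0003809713805504803
y az 39.781695350670574 want 39.8 z [-4.e-04  1.e-04 -1.e+00]
-0.089 tool shift cm [-3.2  -0.05  0.36]
-0.07 tool shift cm [-1.3  -0.05  0.36]
guard frame at park [ 0.1995 -0.057 ]
```

Request:
servo_tool(hand=[0,0,0,0,0,0,0,0], xyz=[[-0.8,0,0],[-0.8,0,0],[-0.8,0,0],[-0.8,0,0],[0.8,0,0],[0.8,0,0],[0.8,0,0],[0.8,0,0]], delta_rot=[[0,0,0],[0,0,0],[0,0,0],[0,0,0],[0,0,0],[0,0,0],[0,0,0],[0,0,0]])

```text
t: 6.25
ee_pos: [0.549, -0.2194, 0.0788]
tool_rot: [-0.0, 0.424, 0.906, 0.0]
contact_force: [0.1, 0.3, 1.4]
width: 0.0002
grasp_force: 0.0
```

Run:
```python
from rel import *
for i in range(5):
    s=manip.get_state(); print(round(s["t"],3),np.round(guard(s["ee_pos"],A0),4),s["qd"].round(3),s["contact_force"].round(2)); 
    if i<4: manip.read_camera("top")
```

```text
6.25 [ 0.1991 -0.0563] [-0.068 -0.046  0.027  0.173 -0.004 -0.14  -0.062] [0.14 0.31 1.38]
6.3 [ 0.199  -0.0551] [ 0.006  0.009 -0.006 -0.025  0.     0.026  0.012] [-0.66  0.96 -0.62]
6.35 [ 0.1991 -0.0558] [ 0.01   0.006  0.008 -0.03   0.002  0.006  0.006] [0.61 0.99 0.25]
6.4 [ 0.1992 -0.0566] [ 0.009  0.004  0.004 -0.02   0.001  0.002  0.002] [-0.05 -0.04  0.25]
6.45 [ 0.1992 -0.0571] [ 0.006  0.005  0.001 -0.011 -0.001  0.003  0.001] [ 0.16  1.05 -1.12]
```

Motion within rows is linear (joint speeds are non-zero at row ends), so the planned push can be streamed.

```bash
cat > plan.py <<'E'
import numpy as np
dt=.0005; n=int(.125/dt); gend=1.20; Fe=.7*gend/.2; Fp=4.8
def F(t):
    c=lambda a:(1-np.cos(np.pi*np.clip(a,0,1)))/2
    return Fp*c(t/1.0)+(Fe-Fp)*c((t-1.5)/2.5)
sg=vg=0;th=[0];d=[0]
for i in range(int(6/dt)):
    vg+=dt*(F(i*dt)-22.5*vg-17.5*sg)/7; sg+=dt*vg
    if (i+1)%n==0: th.append(sg/.2); d.append(F((i+1)*dt)/250)
th=np.array(th);d=np.array(d)
P=lambda a,tau:np.array([.2*np.sin(a)+tau*np.cos(a), -(.2*np.cos(a)-tau*np.sin(a))]) # axes: push0, inward0
x=P(0,-.057); a=0.; cmd=[]
for t_,d_ in zip(th[1:],d[1:]):
    w=P(t_,-.057+d_)-x
    u=np.array([w@[np.cos(a),np.sin(a)],w@[-np.sin(a),np.cos(a)]])
    u=np.round(u*100,1 if False else 2); r=round(np.degrees(t_-a),1)
    x=x+u[0]/100*np.array([np.cos(a),np.sin(a)])+u[1]/100*np.array([-np.sin(a),np.cos(a)]); a+=np.radians(r); cmd.append((u[0],u[1],r))
for k in range(0,48,8):
    print([[float(c[0]),float(c[1]),0] for c in cmd[k:k+8]]); print([[0,0,c[2]] for c in cmd[k:k+8]], "th %.3f"%th[k+8])
# robustness
def sim(s_f,M,off,k=17.5,c=22.5,lag=.04):
    f=s_f[0]+off;sg=vg=0;o=[];tt=np.arange(len(s_f))*.125
    for i in range(int(6/dt)):
        u=np.interp(i*dt,tt,s_f)+off; fd=(u-f)/lag; f+=fd*dt
        D=f-sg; Ff=max(0,250*D+6*(fd-vg)) if D>0 else 0
        vg+=dt*(Ff-c*vg-k*sg)/M; sg+=dt*vg; o.append((sg/.2,Ff))
    o=np.array(o); b=o[o[:,0]>.4]; return o[:,1].max().round(2),b[:,1].min().round(2),o[-1,0].round(3)
for M in(4.9,7,9.1):
    for off in(-.003,.003): print(M,off,sim(th*.2+d,M,off))
E
python3 plan.py
```

```text
[[0.08, -0.0, 0], [0.25, -0.01, 0], [0.47, -0.04, 0], [0.75, -0.09, 0], [1.06, -0.14, 0], [1.34, -0.18, 0], [1.58, -0.22, 0], [1.72, -0.24, 0]]
[[0, 0, np.float64(0.0)], [0, 0, np.float64(0.1)], [0, 0, np.float64(0.5)], [0, 0, np.float64(1.1)], [0, 0, np.float64(2.0)], [0, 0, np.float64(2.9)], [0, 0, np.float64(3.9)], [0, 0, np.float64(4.7)]] th 0.265
[[1.82, -0.26, 0], [1.87, -0.26, 0], [1.85, -0.27, 0], [1.77, -0.25, 0], [1.67, -0.24, 0], [1.53, -0.23, 0], [1.4, -0.22, 0], [1.25, -0.2, 0]]
[[0, 0, np.float64(5.2)], [0, 0, np.float64(5.3)], [0, 0, np.float64(5.2)], [0, 0, np.float64(5.1)], [0, 0, np.float64(4.7)], [0, 0, np.float64(4.4)], [0, 0, np.float64(4.0)], [0, 0, np.float64(3.6)]] th 0.920
[[1.11, -0.18, 0], [0.98, -0.17, 0], [0.85, -0.14, 0], [0.72, -0.13, 0], [0.61, -0.11, 0], [0.51, -0.1, 0], [0.41, -0.08, 0], [0.32, -0.06, 0]]
[[0, 0, np.float64(3.2)], [0, 0, np.float64(2.8)], [0, 0, np.float64(2.5)], [0, 0, np.float64(2.1)], [0, 0, np.float64(1.8)], [0, 0, np.float64(1.5)], [0, 0, np.float64(1.2)], [0, 0, np.float64(1.0)]] th 1.201
[[0.25, -0.05, 0], [0.19, -0.04, 0], [0
[... 729 characters left out ...]
 0], [-0.02, 0.0, 0], [-0.03, 0.01, 0], [-0.02, 0.0, 0], [-0.02, 0.01, 0], [-0.02, -0.0, 0]]
[[0, 0, np.float64(-0.1)], [0, 0, np.float64(-0.1)], [0, 0, np.float64(-0.1)], [0, 0, np.float64(-0.1)], [0, 0, np.float64(-0.1)], [0, 0, np.float64(-0.0)], [0, 0, np.float64(-0.1)], [0, 0, np.float64(-0.0)]] th 1.205
4.9 -0.003 (np.float64(4.95), np.float64(4.15), np.float64(1.192))
4.9 0.003 (np.float64(5.04), np.float64(4.24), np.float64(1.22))
7 -0.003 (np.float64(4.8), np.float64(4.15), np.float64(1.192))
7 0.003 (np.float64(4.92), np.float64(4.25), np.float64(1.22))
9.1 -0.003 (np.float64(5.19), np.float64(4.13), np.float64(1.192))
9.1 0.003 (np.float64(5.3), np.float64(4.23), np.float64(1.22))
```

Request:
servo_tool(hand=[0,0,0,0,0,0,0,0], xyz=[[0.08,0,0],[0.25,-0.01,0],[0.47,-0.04,0],[0.75,-0.09,0],[1.06,-0.14,0],[1.34,-0.18,0],[1.58,-0.22,0],[1.72,-0.24,0]], delta_rot=[[0,0,0],[0,0,0.1],[0,0,0.5],[0,0,1.1],[0,0,2.0],[0,0,2.9],[0,0,3.9],[0,0,4.7]])

```text
t: 7.45
ee_pos: [0.5006, -0.1667, 0.0789]
tool_rot: [0.001, 0.543, 0.84, -0.0]
contact_force: [2.5, -4.3, -2.1]
width: 0.0005
grasp_force: 2.3
```

Run:
```python
from rel import *
s=manip.get_state(); R=tool(s); az=np.arctan2(-R[1,1],-R[0,1])
print(s["t"],"tool angle rad",(A0-az)%6.2832,"frame",np.round(guard(s["ee_pos"],az),4),"z",s["ee_pos"][2],"push F",-s["contact_force"]@R[:,0],"q7",s["q"][6])
```

```text
7.45 tool angle rad 0.27080505626330265 frame [ 0.1992 -0.0395] z 0.07891554690594313 push F 4.961330566477934 q7 0.6367796829695636
```

Push is about 5 N at 0.27 rad, as planned.

Request:
servo_tool(hand=[0,0,0,0,0,0,0,0], xyz=[[1.82,-0.26,0],[1.87,-0.26,0],[1.85,-0.27,0],[1.77,-0.25,0],[1.67,-0.24,0],[1.53,-0.23,0],[1.4,-0.22,0],[1.25,-0.2,0]], delta_rot=[[0,0,5.2],[0,0,5.3],[0,0,5.2],[0,0,5.1],[0,0,4.7],[0,0,4.4],[0,0,4.0],[0,0,3.6]])

```text
t: 8.45
ee_pos: [0.4622, -0.0417, 0.079]
tool_rot: [0.001, 0.784, 0.621, -0.001]
contact_force: [0.9, -5.0, 1.2]
width: 0.0006
grasp_force: 2.4
```

Request:
servo_tool(hand=[0,0,0,0,0,0,0,0], xyz=[[1.11,-0.18,0],[0.98,-0.17,0],[0.85,-0.14,0],[0.72,-0.13,0],[0.61,-0.11,0],[0.51,-0.1,0],[0.41,-0.08,0],[0.32,-0.06,0]], delta_rot=[[0,0,3.2],[0,0,2.8],[0,0,2.5],[0,0,2.1],[0,0,1.8],[0,0,1.5],[0,0,1.2],[0,0,1.0]])

```text
t: 9.45
ee_pos: [0.472, 0.0146, 0.0786]
tool_rot: [-0.001, 0.862, 0.507, -0.001]
contact_force: [-3.7, -3.9, 2.9]
width: 0.0008
grasp_force: 2.5
```

Request:
servo_tool(hand=[0,0,0,0,0,0,0,0], xyz=[[0.2,-0.03,0],[0.1,-0.02,0],[0.05,-0.01,0],[0,0,0],[0,0,0],[-0.04,0,0],[-0.05,0.01,0],[-0.05,0.01,0]], delta_rot=[[0,0,0.6],[0,0,0.3],[0,0,0.1],[0,0,0],[0,0,0],[0,0,-0.1],[0,0,-0.1],[0,0,-0.1]])

```text
t: 10.45
ee_pos: [0.4725, 0.0165, 0.0785]
tool_rot: [-0.001, 0.865, 0.502, -0.001]
contact_force: [-3.1, -3.4, 1.5]
width: 0.0003
grasp_force: 2.4
```

Run:
```python
from ptr import *
from m import blobs
T=[]
for k in range(6):
    for n in("top","scene"):
        im,p=grab(n)
        if k==0 or k==5:
            print(red(im,p,n)); save(im,n+"_end%d.png"%k)
            if k==5 and n=="top": save(cv2.resize(im[195:305,150:400],None,fx=3.2,fy=3.2),"endcrop.png")
            print([(a,c,np.round(np.mean([onz(p,x,y,.02)[:2] for y,x in zip(*np.nonzero(m))],0),4).tolist()) for a,c,m in blobs(im,(50,120,80),(75,255,255))])
        s=manip.get_state(); R=tool(s); T.append(-s["contact_force"]@R[:,0])
az=np.arctan2(-R[1,1],-R[0,1])
print(s["t"],"tool ang",(A0-az)%6.2832,"frame",np.round(guard(s["ee_pos"],az),4),"z",s["ee_pos"][2],"push",np.mean(T),np.std(T))
```

```text
[]
[(np.int32(41), (np.float64(158.9), np.float64(246.9)), [0.4705, 0.3192]), (np.int32(65), (np.float64(367.7), np.float64(281.6)), [0.3774, -0.2509])]
[]
[(np.int32(152), (np.float64(323.3), np.float64(161.9)), [0.5119, 0.2645]), (np.int32(40), (np.float64(184.5), np.float64(227.2)), [0.3821, -0.254])]
[]
[(np.int32(41), (np.float64(158.9), np.float64(246.9)), [0.4705, 0.3192]), (np.int32(64), (np.float64(367.6), np.float64(281.7)), [0.3771, -0.2508])]
[]
[(np.int32(8), (np.float64(323.8), np.float64(138.5)), [0.4413, 0.341]), (np.int32(152), (np.float64(323.3), np.float64(161.9)), [0.5119, 0.2645]), (np.int32(40), (np.float64(184.5), np.float64(227.2)), [0.3821, -0.254])]
11.05 tool ang 1.2133420659536123 frame [ 0.2003 -0.0394] z 0.07851958440165749 push 5.015333890508159 0.5747956926470976
```

View pics/endcrop.png

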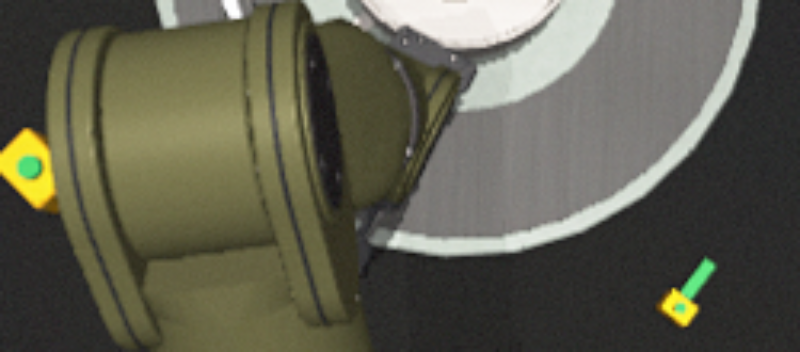

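View pics/scene_end5.png

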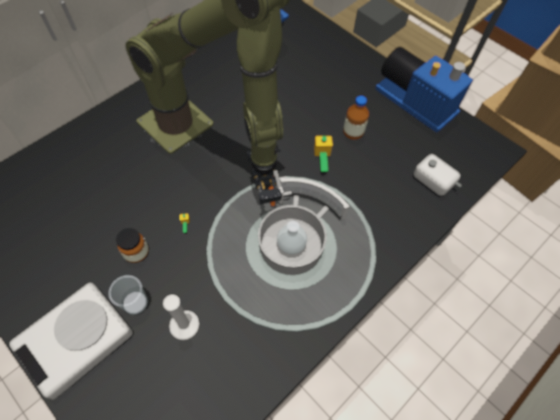

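Both overhead views have the pointer and mark hidden behind the arm, so I try the wrist camera.

Run:
```python
from ptr import *
from m import blobs
im,p=grab("wrist"); save(im,"wrist_end.png"); np.save("w.npy",im)
for nm,lo,hi,z in(("green",(45,100,60),(80,255,255),.02),("red",(0,150,80),(5,255,255),.03),("red2",(172,150,80),(180,255,255),.03),("yellow",(22,150,100),(34,255,255),.045)):
    for a,c,m in blobs(im,lo,hi,20):
        w=np.mean([onz(p,x,y,z)[:2] for y,x in zip(*np.nonzero(m))],0)-C
        print(nm,a,c,"r",np.hypot(*w).round(4),"g deg",(-140.2-np.degrees(np.arctan2(w[1],w[0])))%360)
print("proj mark",proj(p,[.4357,.0763,.02]))
```

```text
green 170 (np.float64(134.6), np.float64(186.6)) r 0.2759 g deg 68.54606446838238
green 967 (np.float64(70.5), np.float64(203.9)) r 0.3128 g deg 66.930647088113
red 659 (np.float64(152.2), np.float64(174.4)) r 0.2622 g deg 70.40499433999094
yellow 3623 (np.float64(79.5), np.float64(196.5)) r 0.2919 g deg 68.94760408289073
proj mark (np.float64(161.01413113079047), np.float64(188.32108810747275))
```

View pics/wrist_end.png

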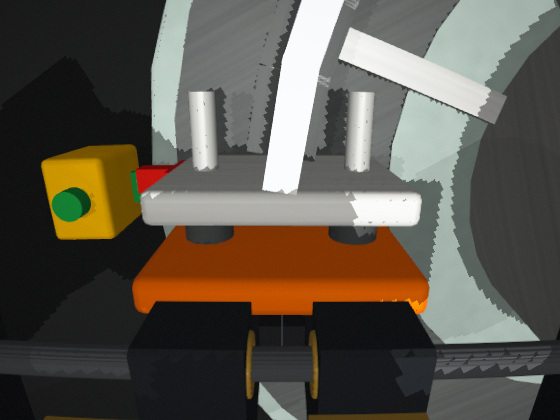

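The wrist view shows the red pointer (155,178) over the green mark (135,187) beside the yellow block, about 1.3° past its middle. I ease back 1.2° slowly, then hold.

Request:
servo_tool(hand=[0,0,0,0,0,0,0,0], xyz=[[-0.05,0.01,0],[-0.05,0.01,0],[-0.05,0.01,0],[-0.05,0.01,0],[-0.05,0.01,0],[-0.05,0.01,0],[-0.05,0.01,0],[-0.03,0.01,0]], delta_rot=[[0,0,-0.15],[0,0,-0.15],[0,0,-0.15],[0,0,-0.15],[0,0,-0.15],[0,0,-0.15],[0,0,-0.15],[0,0,-0.15]])

```text
t: 12.1
ee_pos: [0.4713, 0.0127, 0.0785]
tool_rot: [-0.001, 0.859, 0.511, -0.001]
contact_force: [-3.7, -3.6, 2.4]
width: 0.0007
grasp_force: 2.4
```

Request:
servo_tool(hand=[0,0,0,0,0,0,0,0], xyz=[[0,0,0],[0,0,0],[0,0,0],[0,0,0],[0,0,0],[0,0,0],[0,0,0],[0,0,0]], delta_rot=[[0,0,0],[0,0,0],[0,0,0],[0,0,0],[0,0,0],[0,0,0],[0,0,0],[0,0,0]])

```text
t: 13.1
ee_pos: [0.4714, 0.0127, 0.0785]
tool_rot: [-0.001, 0.86, 0.511, -0.001]
contact_force: [-3.4, -4.0, 2.7]
width: 0.0007
grasp_force: 2.4
```

Run:
```python
from ptr import *
from m import blobs
T=[]
for i in range(8):
    im,p=grab("wrist"); s=manip.get_state(); R=tool(s); T.append(-s["contact_force"]@R[:,0])
np.save("w2.npy",im)
for nm,lo,hi,z in(("green",(45,100,60),(80,255,255),.02),("red",(0,150,80),(5,255,255),.03),("yellow",(22,150,100),(34,255,255),.045)):
    for a,c,m in blobs(im,lo,hi,20):
        w=np.mean([onz(p,x,y,z)[:2] for y,x in zip(*np.nonzero(m))],0)-C
        print(nm,a,c,"r",np.hypot(*w).round(4),"g deg",(-140.2-np.degrees(np.arctan2(w[1],w[0])))%360)
az=np.arctan2(-R[1,1],-R[0,1])
print(s["t"],"tool ang",(A0-az)%6.2832,"frame",np.round(guard(s["ee_pos"],az),4),"push",np.mean(T),np.std(T))
```

```text
green 359 (np.float64(144.9), np.float64(168.6)) r 0.2695 g deg 69.41975341493662
green 974 (np.float64(68.3), np.float64(191.7)) r 0.3126 g deg 67.04639711598355
red 642 (np.float64(152.1), np.float64(174.0)) r 0.2623 g deg 69.32433063687557
yellow 3721 (np.float64(77.4), np.float64(184.8)) r 0.292 g deg 68.8993649093502
13.5 tool ang 1.1925452918027473 frame [ 0.2004 -0.039 ] push 4.6978177369344865 0.38601621731825025
```

Pointer and mark agree within about 0.5°, and the push is about 4.5 N. Now the hold.

Request:
servo_tool(hand=[0,0,0,0,0,0,0,0], xyz=[[0,0,0],[0,0,0],[0,0,0],[0,0,0],[0,0,0],[0,0,0],[0,0,0],[0,0,0]], delta_rot=[[0,0,0],[0,0,0],[0,0,0],[0,0,0],[0,0,0],[0,0,0],[0,0,0],[0,0,0]])

```text
t: 14.5
ee_pos: [0.4713, 0.0127, 0.0785]
tool_rot: [-0.001, 0.86, 0.511, -0.001]
contact_force: [-3.4, -3.1, 2.1]
width: 0.0004
grasp_force: 2.4
```

Request:
servo_tool(hand=[0,0,0,0,0,0,0,0], xyz=[[0,0,0],[0,0,0],[0,0,0],[0,0,0],[0,0,0],[0,0,0],[0,0,0],[0,0,0]], delta_rot=[[0,0,0],[0,0,0],[0,0,0],[0,0,0],[0,0,0],[0,0,0],[0,0,0],[0,0,0]])

```text
t: 15.5
ee_pos: [0.4713, 0.0127, 0.0785]
tool_rot: [-0.001, 0.86, 0.511, -0.001]
contact_force: [-4.1, -3.3, 2.3]
width: 0.0006
grasp_force: 2.4
```

Request:
servo_tool(hand=[0,0,0,0,0,0,0,0], xyz=[[0,0,0],[0,0,0],[0,0,0],[0,0,0],[0,0,0],[0,0,0],[0,0,0],[0,0,0]], delta_rot=[[0,0,0],[0,0,0],[0,0,0],[0,0,0],[0,0,0],[0,0,0],[0,0,0],[0,0,0]])

```text
t: 16.5
ee_pos: [0.4714, 0.0127, 0.0785]
tool_rot: [-0.001, 0.86, 0.511, -0.001]
contact_force: [-3.2, -3.8, 2.1]
width: 0.0004
grasp_force: 2.4
```

Request:
servo_tool(hand=[0,0,0,0,0,0,0,0], xyz=[[0,0,0],[0,0,0],[0,0,0],[0,0,0],[0,0,0],[0,0,0],[0,0,0],[0,0,0]], delta_rot=[[0,0,0],[0,0,0],[0,0,0],[0,0,0],[0,0,0],[0,0,0],[0,0,0],[0,0,0]])

```text
t: 17.5
ee_pos: [0.4714, 0.0127, 0.0785]
tool_rot: [-0.001, 0.859, 0.511, -0.001]
contact_force: [-3.9, -3.4, 3.5]
width: 0.0006
grasp_force: 2.4
```

Request:
servo_tool(hand=[0,0,0,0,0,0,0,0], xyz=[[0,0,0],[0,0,0],[0,0,0],[0,0,0],[0,0,0],[0,0,0],[0,0,0],[0,0,0]], delta_rot=[[0,0,0],[0,0,0],[0,0,0],[0,0,0],[0,0,0],[0,0,0],[0,0,0],[0,0,0]])

```text
t: 18.5
ee_pos: [0.4713, 0.0127, 0.0785]
tool_rot: [-0.001, 0.86, 0.511, -0.001]
contact_force: [-3.6, -3.5, 2.5]
width: 0.0004
grasp_force: 2.4
```

Request:
servo_tool(hand=[0,0,0,0,0,0,0,0], xyz=[[0,0,0],[0,0,0],[0,0,0],[0,0,0],[0,0,0],[0,0,0],[0,0,0],[0,0,0]], delta_rot=[[0,0,0],[0,0,0],[0,0,0],[0,0,0],[0,0,0],[0,0,0],[0,0,0],[0,0,0]])

```text
t: 19.5
ee_pos: [0.4714, 0.0127, 0.0785]
tool_rot: [-0.001, 0.86, 0.511, -0.001]
contact_force: [-3.4, -2.5, 2.1]
width: 0.0006
grasp_force: 2.4
```

```bash
python3 -c "
from station import manip
print(manip.get_state()['t'],manip.close_job())"
```

```text
the job is handed in; nothing more can be done
19.5 None
```

I handed the job in at 19.5 s with the pointer held about 0.5° from the middle of the green mark by the wrist camera, after more than 6 s of steady hold at a measured push of about 4.7 N; no pass or fail result was returned.

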